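# Load a T-block into the drilling jig, flange down

## Robot

A 6-joint arm with a two-finger parallel gripper is mounted at the origin on the work surface. World frame = base frame: x ahead of the robot, y to its left, z up, the work surface at z = 0. Lengths are in mm, angles in degrees, forces in N, time in s.
With the tool pointing down it reaches from about 300 to 850 mm from the base axis. Payload 4.2 kg.
Tool frame: the origin (TCP) lies midway between the tips of the shut fingers; the grasp point (between the pads) lies 19 mm behind it; z points along the fingers, y is the line along which they close (so a half turn about z gives the same grasp; the last joint's range is limited). The gripper opens to 91 mm and grips with 3 to 60 N. Pads are 32 mm wide; open, the fingers measure 118 mm over their backs; the gripper's body (76 mm by 178 mm) begins 60 mm behind the grasp point.
Start: joints at [73.854, 18.312, 89.639, -0, 72.044, -1.146], TCP at [148.823, 555.423, 213.976] pointing down, gripper open.
Joint ranges: [-177.97, 177.97], [-48.28, 115.42], [12.27, 149.76], [-77.06, 257.06], [2.81, 150.46], [-146.56, 146.56]. Speed limits (degrees/s): [147.25, 147.25, 180, 180, 180, 180].

## Interface

Orientations are given as [roll, pitch, yaw] about the fixed x, y, z axes, in that order (R = Rz(yaw) Ry(pitch) Rx(roll)).
In Python, from workcell import state, grab_frame, camera_model, workorder gives the robot as it stands.
- The arm moves only by the tool carry_out, never from a script. Its argument "commands" is a list of rows, each a list of 7 numbers: the turn, a rotation vector about the tool's x, y, z in degrees, then the shift along the tool's x, y, z in mm, then the opening, from -1 (shut) to 1 (fully open). In form: [[ax, ay, az, dx, dy, dz, hand], ...]. A call has 1 to 20 rows; each row is the pose to reach, as a shift and turn from the pose commanded when the call began, along the tool's axes at that moment; what a row does not reach only later rows make up. A row lasts 1/10 s, in which the tool goes at most 50 mm and 8.59 degrees, less where a joint would pass 70% of its speed; a pose out of reach is approached as far as the arm can. A call with a gripper value outside its range is refused whole. The fingers move at their own pace and stop on an object; "force" is the grip in N (left out, the last holds). Time passes only in rows, so rows that repeat a pose let the fingers close. It gives the time, the measured TCP pose, the force, the opening and the grip force at its end, in the units of the state.
- state(): the state, without advancing time (a new reading comes with each control period).
- grab_frame(name): name is "scene" or "top"; returns the picture (400x640x3 uint8, red, green, blue); there is no depth.
- camera_model(name): a dict with "fx", "fy", "cx", "cy" (pixels), "dist" ([k1, k2, p1, p2, k3] as OpenCV has them; the pictures are not rectified), "origin" and "rotation" of the camera in the world. Camera axes: x right, y up, looking along -z (the intrinsics and any distortion apply to the point x, -y, -z); pixel columns grow to the right and rows downward; lengths in mm; the calibration is good to about 2 mm. A picture is of the moment at which its call begins. camera_model takes no time and is no camera call.
- workorder.job_done(): hands the job in; it is judged then, once.
The state is a dict: "time_s": time; "qpos": joint angles; "qvel": joint speeds; "effort": joint torques, N m; "ee_pos": TCP position; "ee_rot": TCP orientation; "force": force on the tool from outside, world axes, zero at the start; "torque": the same for the moment, N m; "gripper_width": finger opening in mm; "gripper_force": force on a finger pad.
Only numpy, scipy, OpenCV 4.12 (cv2) and the standard library are available. Lean on these libraries where they do the work, as an engineer would, in place of code of your own. Each camera call takes 0.05 s, during which the arm holds its last target. There are 200 camera calls.

## Task

Lift the loose wooden cover off the drilling jig by its knob and set it down flat on the bench, knob up. Then turn the T-shaped metal block over and load it in the jig's pocket with its flange down and stem up, and press it gently down past the stiff seat pad until the flange is fully home on the pocket floor. Leave the other things on the bench where they are.

Things in the scene. Friction and masses are not known exactly. Their poses are not given: they have to be found in the camera images.
- jig: Grey drilling jig bolted to the bench: block 120 (x) x 130 (y) x 40 mm high, a rectangular pocket 38.5 (x) x 62.5 (y) mm, 14 mm deep, in the middle of its top; two ears on its x sides, 10 mm high with bolts to 16 mm, reach 89 mm from the centre. Origin: centre of its underside; z up.
- pocket_floor (a point): Centre of the jig's pocket floor, 26 mm above the bench; axes as the jig's (pocket's long side along y).
- cover: Loose plywood dust cover, 134 (x) x 144 (y) mm, lying over the top of the jig: a 6 mm panel with a 10 mm deep skirt round its edge, about 0.25 kg. Origin: centre of the skirt's lower edge (z = 30 mm on the jig, 0 when it stands on the bench); z up, the panel's top is at 16 mm.
- cover_knob (a point): Grip point at the centre of the cover's round wooden knob (26 mm diameter, 23 to 44 mm above the cover's origin, on a narrower neck), 34 mm above the cover's origin.
- tblock: Plain aluminium T-block, 0.2 kg, 46 mm tall: square stem 36 x 36 x 34 mm, flange 36 (x) x 60 (y) x 12 mm centred on its end. All is 36 mm thick along x, so it also lies flat on its x faces. Origin: centre of the stem's free end; z runs along the stem to the flange. It starts standing on its stem, z up; loaded, its z points straight down.
- flange_face (a point): Centre of the T-block's outer flange face, 46 mm from the T-block's origin along its z.
- seat_pad (a joint): How far the black rubber seat pad (26 x 44 mm) in the pocket floor is pushed down, m. It stays where it is pushed and takes about 7 N. 0 = 5 mm proud of the pocket floor, 0.005 = level with it.
- plain_block: Bystander: plain aluminium block without stem, 36 x 60 x 46 mm, on the bench; origin: centre of its underside.
- collar: Bystander: steel collar, 44 mm diameter, 14 mm high; origin: centre of its underside.
- screwdriver: Bystander: screwdriver lying on the bench, about 200 mm long.
- glue: Bystander: upright white bottle, 60 mm diameter, 170 mm high; origin: centre of its underside.
- jar: Bystander: glass jar, 70 mm diameter, 60 mm high; origin: centre of its underside.
- carton: Bystander: small cardboard carton 80 x 120 x 60 mm; origin: centre of its underside.
- offcut: Bystander: wooden offcut 35 x 110 x 20 mm; origin: centre of its underside.
- brush: Bystander: brush lying on the bench, about 250 mm long.
Things that resemble listed ones, but are neither listed nor needed, are in the scene too. Leave any green, purple or red look-alike of the tblock alone.

How it is judged:
By the outcome, as a careful person would: the job done as asked, in the order asked, and still so for the second after the job is handed in, with the robot touching nothing.
It also fails if it takes over 72 s, if anything falls off the work surface, if the arm or the gripper's body presses on something with over 40 N, if the wrist force passes 120 N, or if a joint passes its speed limit or range.

## Working session

There is one attempt and no reset: what is moved stays moved. The work goes in short steps, Python scripts to look and compute and a tool call to move; the robot and the scene stay as the last step left them, time stands still between calls to the robot, and variables do not carry over. Pictures are saved under pics/ and viewed, at most 10 in all, crops included, and the job is handed in when it is done.

Besides the shell and the picture viewer there is one more tool, called after "Call:" by a JSON object that holds its "api" and its "payload". carry_out: Moves the arm, as the interface text tells. Its arguments: {"type":"object","properties":{"commands":{"type":"array"},"force":{"type":"number"}},"required":["commands"]}

```bash
mkdir -p pics; ls
python3 - <<'E'
from workcell import state, grab_frame, camera_model
import cv2
for n in("scene","top"):
    im=grab_frame(n); cv2.imwrite(f"pics/{n}0.png",cv2.cvtColor(im,cv2.COLOR_RGB2BGR)); print(n,camera_model(n))
print(state())
E
```

```text
pics
scene {'fx': 437.96310505526344, 'fy': 437.96310505526344, 'cx': 325.7015008084207, 'cy': 199.6949785420984, 'dist': array([-0.11911697,  0.        ,  0.        ,  0.        ,  0.        ]), 'origin': array([1383.26463321, -635.12819979,  981.2855199 ]), 'rotation': array([48.40549407, -0.28096156, 52.88174722])}
top {'fx': 445.9176138118343, 'fy': 445.9176138118343, 'cx': 318.3181425375683, 'cy': 206.18178772489517, 'dist': array([0.01173584, 0.        , 0.        , 0.        , 0.        ]), 'origin': array([3.94750656e+02, 5.83909086e-01, 1.19318953e+03]), 'rotation': array([  9.13195781,  -1.13813429, -89.3689352 ])}
{'time_s': 0.1, 'qpos': array([ 7.38539291e+01,  1.83490967e+01,  8.96995207e+01, -6.85099825e-04,
        7.20438208e+01, -1.14701195e+00]), 'qvel': array([ 0.00070325, -0.06619502, -0.15902738,  0.09514345,  0.06524915,
       -0.03951173]), 'effort': array([-1.33598161e-03, -4.13328266e+01, -2.32506108e+01,  7.27978698e-02,
        4.22447501e-02, -6.03528611e-05]), 'ee_pos': array([148.70000106, 554.97299223, 213.1924297 ]), 'ee_rot': array([-1.79907567e+02, -1.19915036e-03,  1.65001152e+02]), 'force': array([-0.30776622,  0.26829071, -0.57036222]), 'torque': array([ 0.05914228,  0.00239779, -0.01388008]), 'gripper_force': 0.0, 'gripper_width': 91.29465601197427}
```

View pics/scene0.png

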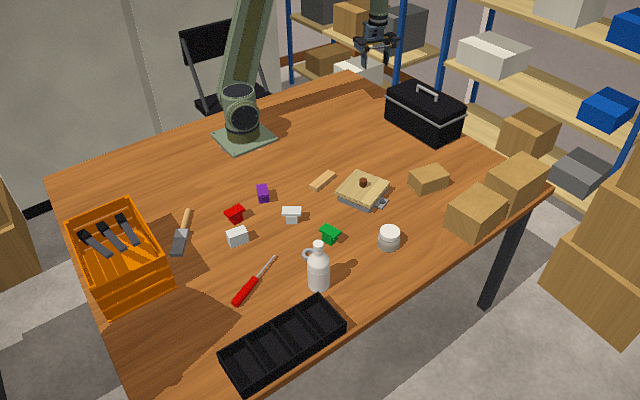

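View pics/top0.png

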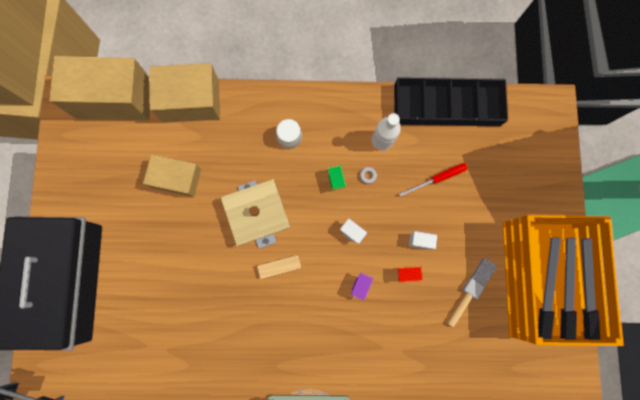

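The scene view shows the T-block at about (291,213), with its wide top on a narrower stem, and the plain block at (237,236). In the top view these are at (353,231) and (424,240). The jig and cover are at top (255,212), with the knob at (254,211). Next I'll measure them.

```bash
cat > h.py <<'E'
import numpy as np, cv2
from scipy.spatial.transform import Rotation as R
from workcell import state, grab_frame, camera_model
F=np.diag([1,-1,-1.])
def cam(n):
    m=camera_model(n); K=np.array([[m['fx'],0,m['cx']],[0,m['fy'],m['cy']],[0,0,1]])
    return K,m['dist'],np.array(m['origin']),R.from_euler('xyz',m['rotation'],degrees=True).as_matrix()@F
def plane(n,uv,z):
    K,d,o,Rm=cam(n); p=cv2.undistortPoints(np.array(uv,float).reshape(-1,1,2),K,d)[:,0]
    r=np.c_[p,np.ones(len(p))]@Rm.T
    return o+r*((z-o[2])/r[:,2])[:,None]
def ray(n,uv):
    o=cam(n)[2]; q=plane(n,uv,0.)[0]-o; return o,q/np.linalg.norm(q)
def tri(uv1,uv2,a="top",b="scene"):
    (o1,d1),(o2,d2)=ray(a,uv1),ray(b,uv2)
    s=np.linalg.lstsq(np.c_[d1,-d2],o2-o1,rcond=None)[0]
    p,q=o1+s[0]*d1,o2+s[1]*d2; return (p+q)/2,np.linalg.norm(p-q)
def proj(n,P):
    K,d,o,Rm=cam(n); return cv2.projectPoints((np.array(P,float).reshape(-1,3)-o)@Rm,np.zeros(3),np.zeros(3),K,d)[0][:,0]
def blob(im,roi,f,ker=0):
    x0,y0,x1,y1=roi; c=im[y0:y1,x0:x1]; m=f(cv2.cvtColor(c,cv2.COLOR_RGB2HSV).astype(int)).astype(np.uint8)
    if ker: m=cv2.morphologyEx(m,cv2.MORPH_OPEN,np.ones((ker,ker),np.uint8))
    cs=cv2.findContours(m,cv2.RETR_EXTERNAL,cv2.CHAIN_APPROX_NONE)[0]
    k=max(cs,key=cv2.contourArea); return k[:,0]+[x0,y0]
def rect(n,k,z):  # min-area rect of contour cast on plane z: centre,size,angle
    return cv2.minAreaRect(plane(n,k+0.0,z)[:,:2].astype(np.float32))
E
python3 - <<'E'
from h import *
t=cv2.cvtColor(cv2.imread("pics/top0.png"),cv2.COLOR_BGR2RGB); s=cv2.cvtColor(cv2.imread("pics/scene0.png"),cv2.COLOR_BGR2RGB)
W=lambda h:(h[...,1]<60)&(h[...,2]>150)
for nm,roi in(("T",(335,212,372,250)),("plain",(405,225,442,255))):
    k=blob(t,roi,W); print(nm,len(k),cv2.contourArea(k),cv2.minAreaRect(k),"world z46",rect("top",k,46))
hs=cv2.cvtColor(t,cv2.COLOR_RGB2HSV)
for p in((240,212),(254,211),(210,212),(265,240),(353,231)): print(p,hs[p[1],p[0]])
a=cv2.resize(t[165:280,210:450],None,fx=3.3,fy=3.3,interpolation=cv2.INTER_CUBIC)
cv2.imwrite("pics/c1.png",cv2.cvtColor(a,cv2.COLOR_RGB2BGR))
b=cv2.resize(s[160:260,215:415],None,fx=4,fy=4,interpolation=cv2.INTER_CUBIC)
cv2.imwrite("pics/c2.png",cv2.cvtColor(b,cv2.COLOR_RGB2BGR))
E
```

```text
T 57 328.5 ((353.0769348144531, 230.61538696289062), (24.38220977783203, 14.909985542297363), 37.87498474121094) world z46 ((516.7721557617188, -110.7789306640625), (62.76324462890625, 38.96596908569336), 52.579227447509766)
plain 70 319.0 ((424.189208984375, 239.8648681640625), (24.331050872802734, 14.79590892791748), 9.462322235107422) world z46 ((495.15899658203125, -295.0280456542969), (62.14253234863281, 38.52833557128906), 81.24285125732422)
(240, 212) [ 21  97 213]
(254, 211) [ 13 175 140]
(210, 212) [ 15 167 196]
(265, 240) [120  10 107]
(353, 231) [ 25   7 234]
```

View pics/c1.png

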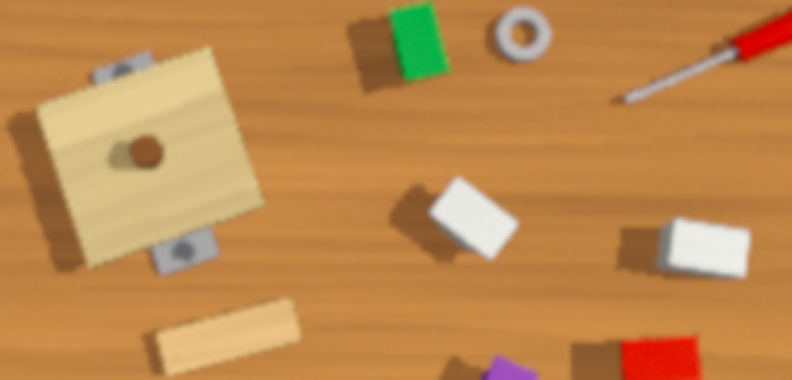

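View pics/c2.png

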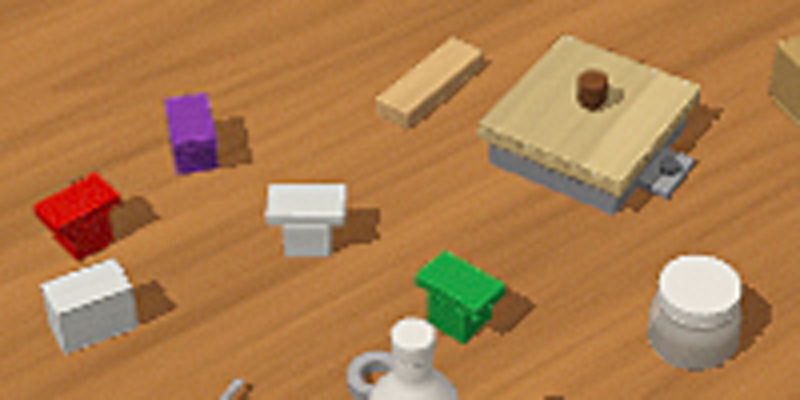

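The crops confirm the T-block (white, with visible overhang) at top (353,231). Crop 1 also shows the cover, the knob at (254,211), and the ears at about (247,186) and (265,240). Next I'll turn these into positions.

Run:
```python
from h import *
np.set_printoptions(precision=1,suppress=True)
t=cv2.cvtColor(cv2.imread("pics/top0.png"),cv2.COLOR_BGR2RGB); s=cv2.cvtColor(cv2.imread("pics/scene0.png"),cv2.COLOR_BGR2RGB)
cov=lambda h:(h[...,1]<135)&(h[...,2]>170)&(h[...,0]>16)
k=blob(t,(215,170,300,250),cov,3); print("cover z46",rect("top",k,46))
kn=lambda h:(h[...,2]<165)&(h[...,1]>130)&(h[...,0]<17)
kt=blob(t,(248,205,262,218),kn); ks=blob(s,(357,175,369,189),kn)
ct,cs=kt.mean(0),ks.mean(0); print("knob",ct,cs,cv2.contourArea(kt),tri(ct,cs), plane("top",[ct],72)); 
cs2=[(ks[:,0].min()+ks[:,0].max())/2,(ks[:,1].min()+ks[:,1].max())/2]; print(ks.min(0),ks.max(0),tri(ct,cs2))
W=lambda h:(h[...,1]<60)&(h[...,2]>150)
kb=blob(t,(335,212,372,250),W); bx=cv2.boxPoints(rect("top",kb,46)); print("T box",rect("top",kb,46),"\n",bx)
print("T scene pix of corners",proj("scene",np.c_[bx,np.full(4,46)]))
m=s[200:228,278:306]; 
kk=blob(s,(276,200,308,230),lambda h:(h[...,1]<70)&(h[...,2]>195)); print("scene T",kk.min(0),kk.max(0),cv2.minAreaRect(kk))
print("T flange top tri",tri(kb.mean(0),[291.5,209.5]))
for nm,p in dict(purple=(362,287),offcut=(278,267),red=(410,275),ears1=(247,186),ear2=(265,240),c1=(185,300),c2=(175,290),toolbox=(101,290),carton=(170,190),green=(336,178),lay=(320,235),jar=(288,132),plain=(424,240)).items(): print(nm,plane("top",[p],10)[0])
```

```text
cover z46 ((562.9409790039062, 144.35189819335938), (138.5245819091797, 146.5680694580078), 20.01386833190918)
knob [253.7 210.7] [362.9 181.9] 60.5 (array([563. , 145.5,  62.2]), np.float64(0.7371814684393612)) [[561.4 143.9  72. ]]
[360 178] [366 187] (array([563.5, 145.9,  59.6]), np.float64(0.8208329540864027))
T box ((516.7721557617188, -110.7789306640625), (62.76324462890625, 38.96596908569336), 52.579227447509766) 
 [[ 482.2 -123.9]
 [ 513.2 -147.5]
 [ 551.3  -97.7]
 [ 520.4  -74. ]]
T scene pix of corners [[281.4 205.1]
 [280.4 213.5]
 [300.6 213.7]
 [301.1 205.3]]
scene T [281 206] [300 213] ((290.5, 209.5), (7.0, 19.0), 90.0)
T flange top tri (array([ 517. , -110.1,   45.1]), np.float64(2.503920656480691))
purple [ 372.8 -137.5   10. ]
offcut [422.   83.2  10. ]
red [ 405.2 -264.1   10. ]
ears1 [637.6 172.2  10. ]
ear2 [492.5 119.4  10. ]
c1 [335.1 320.6  10. ]
c2 [360.2 347.8  10. ]
toolbox [358.5 536.8  10. ]
carton [623.5 377.5  10. ]
green [663.5 -68.   10. ]
lay [507.6 -26.2  10. ]
jar [791.2  65.   10. ]
plain [ 497.9 -303.6   10. ]
```

```bash
cat >> h.py <<'E'
import json,os
def down(yaw): return R.from_euler('xyz',[180,0,yaw],degrees=True)
def tilt(close,az,t):
    """tool closing along azimuth `close`(sign matters), approach tilted t deg from down toward azimuth az (perp. to close)"""
    c=np.radians(close); a=np.radians(az); T=np.radians(t)
    z=np.array([np.sin(T)*np.cos(a),np.sin(T)*np.sin(a),-np.cos(T)]); y=np.array([np.cos(c),np.sin(c),0])
    y-=z*(y@z); y/=np.linalg.norm(y); return R.from_matrix(np.c_[np.cross(y,z),y,z])
def load(): d=json.load(open("pose.json")); return np.array(d[0]),R.from_quat(d[1])
def save(p,r): json.dump([list(map(float,p)),list(map(float,r.as_quat()))],open("pose.json","w"))
def plan(wps,sv=True):
    p,r=load()
    for P,Q in wps:
        row=np.r_[(r.inv()*Q).as_rotvec(degrees=True),r.inv().apply(np.array(P,float)-p)].round(1)
        print(row.tolist(), "dist",np.linalg.norm(row[3:]).round(),"ang",np.linalg.norm(row[:3]).round())
    if sv: save(p+r.apply(row[3:]),r*R.from_rotvec(row[:3],degrees=True))
def g2t(g,Q): return np.array(g,float)+19*Q.as_matrix()[:,2]   # grasp point -> TCP
E
python3 - <<'E'
from h import *
save([148.823,555.423,213.976],down(165))
D=down(105)
plan([([149,555,360],down(165)),([563,145,360],D),([563,145,120],D)])
E
```

```text
[0.0, 0.0, 0.0, -0.3, -0.4, -146.0] dist 146.0 ang 0.0
[0.0, -0.0, 60.0, -506.3, -289.2, -146.0] dist 601.0 ang 60.0
[0.0, -0.0, 60.0, -506.3, -289.2, 94.0] dist 591.0 ang 60.0
```

Call:
{"api": "carry_out", "payload": {"commands": [[0,0,0,0,0,-146,1],[0,0,0,0,0,-146,1],[0,0,0,0,0,-146,1],[0,0,60,-506.3,-289.2,-146,1],[0,0,60,-506.3,-289.2,-146,1],[0,0,60,-506.3,-289.2,-146,1],[0,0,60,-506.3,-289.2,-146,1],[0,0,60,-506.3,-289.2,-146,1],[0,0,60,-506.3,-289.2,-146,1],[0,0,60,-506.3,-289.2,-146,1],[0,0,60,-506.3,-289.2,-146,1],[0,0,60,-506.3,-289.2,-146,1],[0,0,60,-506.3,-289.2,-146,1],[0,0,60,-506.3,-289.2,-146,1],[0,0,60,-506.3,-289.2,94,0.2],[0,0,60,-506.3,-289.2,94,0.2],[0,0,60,-506.3,-289.2,94,0.2],[0,0,60,-506.3,-289.2,94,0.2],[0,0,60,-506.3,-289.2,94,0.2],[0,0,60,-506.3,-289.2,94,0.2]], "force": 30}}

```text
time_s: 2.1
ee_pos: [558.7, 143.5, 113.8]
ee_rot: [-179.2, -0.0, 105.0]
force: [-0.2, -0.0, 0.3]
gripper_width: 55.1
gripper_force: 0.0
```

Call:
{"api": "carry_out", "payload": {"commands": [[0,0,0,0,0,20,0.2],[0,0,0,0,0,20,0.2],[0,0,0,0,0,20,0.2],[0,0,0,0,0,20,0.2]]}}

```text
time_s: 2.5
ee_pos: [564.1, 145.5, 102.1]
ee_rot: [179.8, -0.0, 105.0]
force: [-0.1, 0.6, -0.1]
gripper_width: 54.6
gripper_force: 0.0
```

Call:
{"api": "carry_out", "payload": {"commands": [[0,0,0,0,0,30,0.2],[0,0,0,0,0,49,0.2],[0,0,0,0,0,49,0.2],[0,0,0,0,0,49,0.2],[0,0,0,0,0,49,-1],[0,0,0,0,0,49,-1],[0,0,0,0,0,49,-1],[0,0,0,0,0,49,-1],[0,0,0,0,0,49,-1],[0,0,0,0,0,49,-1],[0,0,0,0,0,49,-1]]}}

```text
time_s: 3.6
ee_pos: [563.1, 145.0, 51.5]
ee_rot: [180.0, -0.0, 105.0]
force: [-2.4, -0.4, 6.4]
gripper_width: 25.3
gripper_force: 30.0
```

Run:
```python
from h import *
D=down(105)
save([563,145,51],D)
plan([([563,145,171],D),([350,340,171],D),([350,340,40],D)])
```

```text
[0.0, 0.0, 0.0, 0.0, 0.0, -120.0] dist 120.0 ang 0.0
[0.0, 0.0, 0.0, 243.5, -155.3, -120.0] dist 313.0 ang 0.0
[0.0, 0.0, 0.0, 243.5, -155.3, 11.0] dist 289.0 ang 0.0
```

Call:
{"api": "carry_out", "payload": {"commands": [[0,0,0,0,0,-15,-1],[0,0,0,0,0,-30,-1],[0,0,0,0,0,-60,-1],[0,0,0,0,0,-90,-1],[0,0,0,0,0,-120,-1],[0,0,0,0,0,-120,-1]]}}

```text
time_s: 4.2
ee_pos: [565.5, 145.7, 174.5]
ee_rot: [179.5, 0.0, 105.0]
force: [0.1, 0.5, -2.7]
gripper_width: 25.1
gripper_force: 30.0
```

Lifted: the force shows about 0.25 kg. Moving it over the free area, at a moderate pace.

Call:
{"api": "carry_out", "payload": {"commands": [[0,0,0,30,-19,0,-1],[0,0,0,60,-38,0,-1],[0,0,0,90,-57,0,-1],[0,0,0,120,-76,0,-1],[0,0,0,150,-95,0,-1],[0,0,0,180,-114,0,-1],[0,0,0,210,-133,0,-1],[0,0,0,230,-147,0,-1],[0,0,0,243,-155,0,-1],[0,0,0,243,-155,30,-1],[0,0,0,243,-155,60,-1],[0,0,0,243,-155,90,-1],[0,0,0,243,-155,115,-1],[0,0,0,243,-155,130,-1],[0,0,0,243,-155,140,-1],[0,0,0,243,-155,140,-1],[0,0,0,243,-155,140,-1]]}}

```text
time_s: 5.9
ee_pos: [350.5, 339.7, 30.8]
ee_rot: [-180.0, 0.0, 105.0]
force: [-0.2, -0.3, -2.7]
gripper_width: 25.0
gripper_force: 30.0
```

Run:
```python
from h import *
s=state(); print(s['ee_pos'],s['ee_rot'],s['force'],s['qpos'])
```

```text
[350.46495737 339.68836268  30.84278078] [-1.79996770e+02  1.45755498e-04  1.05001720e+02] [-0.16570562 -0.25096946 -2.65787856] [4.27543308e+01 2.20498874e+01 1.14982122e+02 2.01722469e-03
 4.29709163e+01 2.77511348e+01]
```

Call:
{"api": "carry_out", "payload": {"commands": [[0,0,0,0,0,5,-1],[0,0,0,0,0,8,-1],[0,0,0,0,0,9.5,-1],[0,0,0,0,0,9.5,-1],[0,0,0,0,0,9.5,-1]]}}

```text
time_s: 6.4
ee_pos: [350.5, 339.7, 21.6]
ee_rot: [180.0, -0.0, 105.0]
force: [-0.4, -0.0, -1.8]
gripper_width: 25.3
gripper_force: 30.0
```

Touching the bench; releasing and rising.

Call:
{"api": "carry_out", "payload": {"commands": [[0,0,0,0,0,0,0.2],[0,0,0,0,0,0,0.2],[0,0,0,0,0,0,0.2],[0,0,0,0,0,0,0.2],[0,0,0,0,0,-30,0.2],[0,0,0,0,0,-80,1],[0,0,0,0,0,-130,1],[0,0,0,0,0,-180,1],[0,0,0,0,0,-228.5,1],[0,0,0,0,0,-228.5,1]]}}

```text
time_s: 7.4
ee_pos: [353.1, 342.2, 257.2]
ee_rot: [179.2, -0.4, 105.0]
force: [0.5, 0.5, -0.7]
gripper_width: 90.0
gripper_force: 0.0
```

Run:
```python
from h import *
np.set_printoptions(precision=1,suppress=True)
save([350,340,250],down(105))
t=grab_frame("top"); s=grab_frame("scene")
cv2.imwrite("pics/t1.png",cv2.cvtColor(t,cv2.COLOR_RGB2BGR)); cv2.imwrite("pics/s1.png",cv2.cvtColor(s,cv2.COLOR_RGB2BGR))
a=cv2.resize(t[165:335,150:330],None,fx=2.2,fy=2.2,interpolation=cv2.INTER_CUBIC)
b=cv2.resize(s[150:230,320:420],None,fx=4,fy=4,interpolation=cv2.INTER_CUBIC)
h=max(a.shape[0],b.shape[0]); o=np.zeros((h,a.shape[1]+b.shape[1],3),np.uint8); o[:a.shape[0],:a.shape[1]]=a;o[:b.shape[0],a.shape[1]:]=b
cv2.imwrite("pics/c3.png",cv2.cvtColor(o,cv2.COLOR_RGB2BGR)); print(o.shape)
# T pose plan, candidates
u=-37.4
Q=tilt(52.6,u,50)
print(Q.as_euler('xyz',degrees=True)); print(state()['ee_pos'],state()['qpos'])
```

```text
(374, 796, 3)
[-180.    50.   142.6]
[350.6 339.8 250.9] [42.8  9.  96.8  0.  74.  27.8]
```

View pics/c3.png

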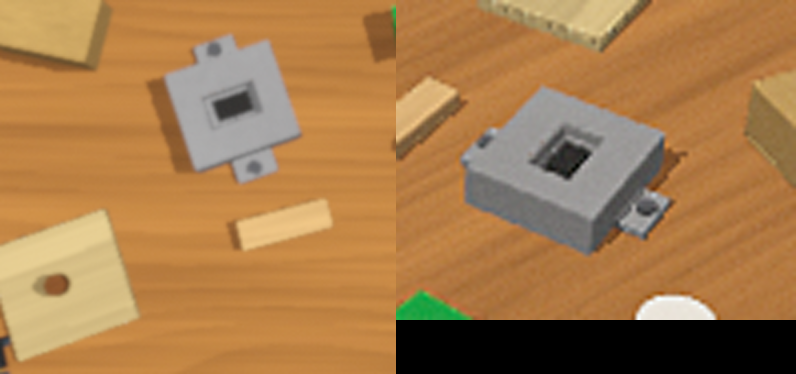

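The cover lies flat on the bench, and the open jig's pocket is at about top (256,212), with bolts at (247,187) and (265,241). Next I'll measure the jig.

Run:
```python
from h import *
np.set_printoptions(precision=1,suppress=True)
t=cv2.cvtColor(cv2.imread("pics/t1.png"),cv2.COLOR_BGR2RGB); s=cv2.cvtColor(cv2.imread("pics/s1.png"),cv2.COLOR_BGR2RGB)
H=cv2.cvtColor(t,cv2.COLOR_RGB2HSV)
g=((H[...,1]<45)&(H[...,2]>130)).astype(np.uint8); g[:170]=0;g[260:]=0;g[:,:215]=0;g[:,300:]=0
g=cv2.morphologyEx(g,cv2.MORPH_CLOSE,np.ones((5,5),np.uint8))
c=max(cv2.findContours(g,cv2.RETR_EXTERNAL,cv2.CHAIN_APPROX_NONE)[0],key=cv2.contourArea)
f=np.zeros_like(g); cv2.drawContours(f,[c],-1,1,-1)
o=cv2.morphologyEx(f,cv2.MORPH_OPEN,cv2.getStructuringElement(cv2.MORPH_ELLIPSE,(25,25)))
k=max(cv2.findContours(o,cv2.RETR_EXTERNAL,cv2.CHAIN_APPROX_NONE)[0],key=cv2.contourArea)[:,0]
print("jig top z40",rect("top",k,40))
# pocket: darker rim; dark pad z31
def gm(n,im,roi,v):
    x0,y0,x1,y1=roi; c=cv2.cvtColor(im[y0:y1,x0:x1],cv2.COLOR_RGB2GRAY); m=(c<v).astype(np.uint8)
    q=max(cv2.findContours(m,cv2.RETR_EXTERNAL,cv2.CHAIN_APPROX_NONE)[0],key=cv2.contourArea)[:,0]+[x0,y0]; return q
for v in(70,85,100): print("pad z31",v,rect("top",gm("top",t,(240,200,270,225),v),31))
print(cv2.cvtColor(t[204:220,242:270],cv2.COLOR_RGB2GRAY))
b=[]
for roi in((241,182,253,193),(259,235,271,247)):
    x0,y0,x1,y1=roi; cc=cv2.cvtColor(t[y0:y1,x0:x1],cv2.COLOR_RGB2GRAY).astype(float); w=np.clip(125-cc,0,None); yy,xx=np.mgrid[y0:y1,x0:x1]
    b.append(plane("top",[((xx*w).sum()/w.sum(),(yy*w).sum()/w.sum())],16)[0])
b=np.array(b); d=b[0]-b[1]; print("bolts",b,b.mean(0),np.linalg.norm(d),np.degrees(np.arctan2(d[1],d[0])))
q=gm("scene",s,(350,178,376,200),85); print("scene pad",cv2.minAreaRect(q),"z31:",rect("scene",q,31))
# whole scene camera: bias check on bolts etc by projecting
```

```text
jig top z40 ((557.0703735351562, 142.2252197265625), (140.53147888183594, 129.1653289794922), 20.455047607421875)
pad z31 70 ((562.3110961914062, 144.21017456054688), (19.39933204650879, 37.979942321777344), 19.61179542541504)
pad z31 85 ((561.9221801757812, 144.0770721435547), (21.911720275878906, 41.32089614868164), 19.61610221862793)
pad z31 100 ((562.4605102539062, 143.8273468017578), (24.446104049682617, 43.75029373168945), 19.621410369873047)
[[170 170 169 170 168 169 168 167 165 162 161 158 154 149 144 140 141 141
  143 138 122 117 121 136 156 167 169 169]
 [170 170 169 168 168 167 166 164 159 151 149 145 139 138 141 146 151 151
  144 133 118 117 121 131 151 164 169 168]
 [170 169 168 165 163 159 155 152 146 138 138 143 144 147 150 146 143 132
  111  98  98 111 119 126 142 161 168 168]
 [167 167 162 154 149 142 139 140 143 145 148 153 148 142 132 114 104  88
   70  65  80 105 117 122 135 157 167 169]
 [159 155 149 143 140 142 144 149 153 150 145 138 120 102  86  71  64  58
   54  57  74  99 114 120 130 151 165 169]
 [145 141 145 148 149 151 147 141 136 123 109  92  74  62  56 
[... 846 characters left out ...]
45 149 148 143 145 152 159]
 [168 161 152 156 162 151 114  72  54  53  57  61  66  74  82  97 119 131
  140 152 156 156 154 156 157 160 164 165]
 [167 163 156 153 163 160 133  91  66  68  80  90 103 118 122 128 145 154
  157 159 161 161 162 164 166 167 167 167]
 [168 164 156 151 160 164 152 117  98 106 124 134 140 148 148 144 152 158
  162 165 166 167 168 168 168 167 167 168]]
bolts [[633.5 171.5  16. ]
 [490.4 118.3  16. ]] [562.  144.9  16. ] 152.5933414401358 20.405410807254363
scene pad ((361.0409851074219, 188.9508056640625), (9.474730491638184, 10.627060890197754), 39.80556869506836) z31: ((560.4814453125, 145.81192016601562), (35.38694763183594, 48.22468948364258), 18.128524780273438)
```

The jig centre comes out at (562.2,144.3) and 20°, with the pad, bolts and knob all agreeing. To plan the tilted poses I need the arm's geometry, so I'll move over towards the T-block with an inward tilt and fit it from the readings.

Run:
```python
from h import *
# hover over open space before the T, tilted 45 inward (az = 180+az of T)
Q=tilt(52.6,142.6,45)
plan([([450,150,260],tilt(52.6,142.6,0)),([480,-60,260],Q)])
```

```text
[0.0, 0.0, -37.6, -209.4, 47.4, -10.0] dist 215.0 ang 38.0
[14.8, 43.3, -35.6, -420.0, 22.0, -10.0] dist 421.0 ang 58.0
```

Call:
{"api": "carry_out", "payload": {"commands": [[0,0,-37.6,-209.4,47.4,-10,1],[0,0,-37.6,-209.4,47.4,-10,1],[0,0,-37.6,-209.4,47.4,-10,1],[0,0,-37.6,-209.4,47.4,-10,1],[14.8,43.3,-35.6,-420,22,-10,1],[14.8,43.3,-35.6,-420,22,-10,1],[14.8,43.3,-35.6,-420,22,-10,1],[14.8,43.3,-35.6,-420,22,-10,1],[14.8,43.3,-35.6,-420,22,-10,1],[14.8,43.3,-35.6,-420,22,-10,1],[14.8,43.3,-35.6,-420,22,-10,1],[14.8,43.3,-35.6,-420,22,-10,1],[14.8,43.3,-35.6,-420,22,-10,1],[14.8,43.3,-35.6,-420,22,-10,1]]}}

```text
time_s: 8.9
ee_pos: [479.7, -58.8, 261.2]
ee_rot: [-180.0, -44.8, 142.7]
force: [-0.3, 0.7, 0.8]
gripper_width: 91.1
gripper_force: 0.0
```

```bash
cat >> h.py <<'E'
def fk(q,P):
    a1,d1,L2,e,L3,L=P; q1,q2,q3,q4,q5,q6=np.radians(q)
    Ra=R.from_euler('z',q1); B=Ra*R.from_euler('y',q2); C=Ra*R.from_euler('y',q2+q3)
    T=C*R.from_euler('z',q4)*R.from_euler('y',q5)*R.from_euler('z',q6+np.pi/2)
    return Ra.apply([a1,0,0])+[0,0,d1]+B.apply([0,0,L2])+C.apply([e,0,L3])+T.apply([0,0,L]),T
LO=np.array([-177.97,-48.28,12.27,-77.06,2.81,-146.56]);HI=np.array([177.97,115.42,149.76,257.06,150.46,146.56])
from scipy.optimize import least_squares
def ik(p,Q,q0,P):
    f=lambda q:np.r_[fk(q,P)[0]-p,300*(Q.inv()*fk(q,P)[1]).as_rotvec()]
    s=least_squares(f,np.clip(q0,LO+.5,HI-.5),bounds=(LO,HI)); return s.x,np.abs(s.fun).max()
E
python3 - <<'E'
from h import *
np.set_printoptions(precision=2,suppress=True)
s=state(); print(s['ee_pos'],s['ee_rot'],s['qpos'])
D=[([73.8539,18.3491,89.69952,-.0007,72.0438,-1.147],[148.7,554.973,213.192],None),
([42.7543,22.0499,114.9821,0,42.9709,27.7511],[350.465,339.688,30.843],None),
([42.8,9.0,96.8,0,74,27.8],[350.6,339.8,250.9],None),(s['qpos'],s['ee_pos'],s['ee_rot'])]
f=lambda P:np.concatenate([fk(q,P)[0]-p for q,p,_ in D]+[0.002*(P-[0,400,400,0,400,250])])
r=least_squares(f,[0,400,400,0,400,250]); print(r.x,r.fun[:12])
print(fk(s['qpos'],r.x)[1].as_euler('xyz',degrees=True)); json.dump(r.x.tolist(),open("dh.json","w"))
E
```

```text
[479.73 -58.79 261.25] [-179.99  -44.84  142.73] [-17.77  31.24  75.91  15.07 115.22 -69.36]
[ -9.28 132.92 641.17  41.32 420.39 360.43] [12.29  1.08 -1.66  7.65 -8.6   0.14  5.66 -9.9   0.65 -3.3  -4.9   0.87]
[-179.99  -44.84  142.73]
```

```bash
sed -i 's/a1,d1,L2,e,L3,L=P; /a1,d1,L2,e,L3,L,b=P; /; s/Ra.apply(\[a1,0,0\])/Ra.apply([a1,b,0])/' h.py
python3 - <<'E'
from h import *
np.set_printoptions(precision=1,suppress=True)
s=state()
D=[([73.8539,18.3491,89.69952,-.0007,72.0438,-1.147],[148.7,554.973,213.192]),
([42.7543,22.0499,114.9821,0,42.9709,27.7511],[350.465,339.688,30.843]),
([42.8,9.0,96.8,0,74,27.8],[350.6,339.8,250.9]),(s['qpos'],s['ee_pos'])]
f=lambda P:np.concatenate([fk(q,P)[0]-p for q,p in D]+[0.002*(P-[0,400,400,0,400,250,11])])
r=least_squares(f,[0,400,400,0,400,250,11]); P=r.x; print(P,r.fun[:12]); json.dump(P.tolist(),open("dh.json","w"))
q=s['qpos']
T=np.array([517,-110.5,0]); az=142.6; v=np.array([np.cos(np.radians(az)),np.sin(np.radians(az)),0])
for t1 in(45,50):
    Q=tilt(52.6,az,t1); g=T-8.5*v+[0,0,40]; print("pick in",t1,*ik(g2t(g,Q),Q,q,P))
    Q2=tilt(52.6,az+180,t1); g=T+8.5*v+[0,0,40]; print("pick out",*ik(g2t(g,Q2),Q2,q,P))
# place in jig, grasp ~ z67
J=np.array([562.2,144.3,0])
for a,c in((20,110),(20,-70),(200,110),(200,-70)):
    Q=tilt(c,a,45); print("place",a,c,*ik(g2t(J+[0,0,67],Q),Q,q,P))
for rr in(430,500,560):
  for th in(-20,-5):
    S=rr*np.array([np.cos(np.radians(th)),np.sin(np.radians(th)),0])+[0,0,27]
    for a in(th,th+180,th+90,th-90):
      for c in (a+90,a-90):
        Q=tilt(c,a,45); x,e=ik(g2t(S,Q),Q,q,P); print(rr,th,"tilt",a-th,c-a,x,round(e,1))
E
```

```text
[  0.4 140.4 591.8  25.4 416.7 335.8  11.4] [ 0.1 -0.  -0.2  0.1 -0.1  0.  -0.2  0.2  0.3 -0.1 -0.  -0.1]
pick in 45 [-20.6  47.2  81.2  11.8  95.3 -76.9] 4.888534022029489e-12
pick out [  3.2  19.8 128.8 -77.1  26.5  22.3] 52.13829652581485
pick in 50 [-21.   49.8  78.6  12.7 100.2 -77. ] 9.992007221626408e-14
pick out [  6.   20.  128.2 -77.1  30.7  24.9] 66.84019322754115
place 20 110 [  12.6   17.9  125.5   51.     2.8 -146.6] 53.13052794342997
place 20 -70 [  9.1  22.5 135.7 160.6  23.8 -80. ] 3.410605131648481e-13
place 200 110 [ 15.1  50.1  69.6  -3.6 105.1 -94.4] 6.245004513516506e-14
place 200 -70 [ 15.1  50.1  69.6  -3.6 105.1  85.6] 1.1368683772161603e-13
430 -20 tilt 0 90 [-18.7   8.9 140.4 -77.1   2.8 -11.6] 77.6
430 -20 tilt 0 -90 [-22.6  19.4 149.8 176.6  28.9 -89. ] 27.7
430 -20 tilt 180 90 [-21.   42.   96.4  -0.7  86.5  89.3] 0.0
430 -20 tilt 180 -90 [-21.   42.   96.4  -0.7  86.5 -90.7] 0.0
430 -20 tilt 90 90 [ -11.1   17.8  140.7  -15.3    2.8 -146.6] 213.7
430 -20 tilt 90 -90 [-48.9  33.1 120.7  45.   61.1 -63.8] 0.0
430 -20 tilt -90 90 [  6.2  33.1 120.7 -47.   
[... 1912 characters left out ...]
 210.1
560 -20 tilt 90 -90 [-42.9  39.1 104.1  45.3  66.4 -52.9] 0.0
560 -20 tilt -90 90 [  0.7  39.1 104.1 -46.7  65.4  51.9] 0.0
560 -20 tilt -90 -90 [   0.7   39.1  104.1  -46.7   65.4 -128.1] 0.0
560 -5 tilt 0 90 [  -7.6   20.   126.8   54.6    2.8 -146.6] 70.2
560 -5 tilt 0 -90 [ -6.9  27.7 140.5 177.5  33.3 -89.3] 0.0
560 -5 tilt 180 90 [-5.8 50.9 74.6 -0.6 99.5 89.3] 0.0
560 -5 tilt 180 -90 [ -5.8  50.9  74.6  -0.6  99.5 -90.7] 0.0
560 -5 tilt 90 90 [   1.4   25.1  129.   -15.7    2.8 -146.6] 210.1
560 -5 tilt 90 -90 [-27.9  39.1 104.1  45.3  66.4 -52.9] 0.0
560 -5 tilt -90 90 [ 15.7  39.1 104.1 -46.7  65.4  51.9] 0.0
560 -5 tilt -90 -90 [  15.7   39.1  104.1  -46.7   65.4 -128.1] 0.0
```

The fitted model agrees to about 0.3 mm. The plan is to pick with an inward tilt, lay the block on its side with a sideways tilt, regrasp from the other side, then place with an inward tilt.

```bash
cat > seq.py <<'E'
from h import *
np.set_printoptions(precision=1,suppress=True)
P=json.load(open("dh.json"))
def hat(a): return np.array([np.cos(np.radians(a)),np.sin(np.radians(a)),0])
Tc=np.array([517,-110.5,0]); az=142.6
B1=R.from_matrix(np.c_[np.cross(hat(52.6),[0,0,1]),hat(52.6),[0,0,1]])
Q1=tilt(52.6,az,50); g1=Tc-8.5*hat(az)+[0,0,40]; p1=g2t(g1,Q1)
relR=Q1.inv()*B1; relp=Q1.inv().apply(Tc-p1)
Q2=tilt(-6,-96,40); B2=Q2*relR
S=np.array([500,-55,18.])            # wanted block point (mid axis, z=23) when lying
o2=S-B2.apply([0,0,23]); p2=o2-Q2.apply(relp)
E
python3 - <<'E'
from seq import *
print(B2.as_matrix()); print("p1",p1,"p2",p2,"grasp z lay",(p2-19*Q2.as_matrix()[:,2])[2])
z=Q1.as_matrix()[:,2]
q=state()['qpos']
for n,(a,b) in dict(hov=(p1-80*z,Q1),pick=(p1,Q1),up=(p1+[0,0,150],Q1),dn=([500,-60,200],tilt(-6,-96,0)),tl=(p2+[0,0,100],Q2),lay=(p2,Q2)).items():
    q,e=ik(np.array(a),b,q,P); print(n,q,round(e,2))
plan([(p1-80*z,Q1),(p1,Q1)],sv=False)
E
```

```text
[[ 0.   1.   0.1]
 [-0.  -0.1  1. ]
 [ 1.  -0.   0. ]]
p1 [ 512.2 -106.8   27.8] p2 [500.5 -50.2  11.9] grasp z lay 26.499999999999996
hov [-22.2  51.5  65.8  12.4 111.2 -75.5] 0.0
pick [-21.   49.8  78.6  12.7 100.2 -77. ] 0.0
up [-21.   41.4  72.3  13.7 114.5 -73.5] 0.0
dn [ -8.1  12.5 100.    0.   67.6  -2.1] 0.0
tl [ 16.3  26.1 106.9 -39.3  69.9  43.9] 0.0
lay [ 16.3  34.5 111.4 -43.3  60.2  53.2] 0.0
[-0.0, 5.0, -0.0, -209.4, -17.4, 46.4] dist 215.0 ang 5.0
[-0.0, 5.0, -0.0, -202.4, -17.4, 126.1] dist 239.0 ang 5.0
```

Call:
{"api": "carry_out", "payload": {"commands": [[0,5,0,-209.4,-17.4,46.4,1],[0,5,0,-209.4,-17.4,46.4,1],[0,5,0,-209.4,-17.4,46.4,1],[0,5,0,-209.4,-17.4,46.4,1],[0,5,0,-209.4,-17.4,46.4,1],[0,5,0,-209.4,-17.4,46.4,1],[0,5,0,-209.4,-17.4,46.4,1],[0,5,0,-207.6,-17.4,66,1],[0,5,0,-205.9,-17.4,86,1],[0,5,0,-204.1,-17.4,106,1],[0,5,0,-202.4,-17.4,126.1,1],[0,5,0,-202.4,-17.4,126.1,1],[0,5,0,-202.4,-17.4,126.1,1]]}}

```text
time_s: 10.2
ee_pos: [513.4, -107.0, 30.2]
ee_rot: [180.0, -49.8, 142.7]
force: [0.9, -0.1, 1.2]
gripper_width: 91.2
gripper_force: 0.0
```

Run:
```python
from seq import *
plan([(p1,Q1)])
s=state(); print(s['ee_pos'],s['ee_rot'],s['force'])
t=grab_frame("top"); s=grab_frame("scene")
a=cv2.resize(t[195:265,310:400],(396,308),interpolation=cv2.INTER_CUBIC); b=cv2.resize(s[180:250,250:340],(396,308),interpolation=cv2.INTER_CUBIC)
cv2.imwrite("pics/c4.png",cv2.cvtColor(np.hstack([a,b]),cv2.COLOR_RGB2BGR))
```

```text
[-0.0, 5.0, -0.0, -202.4, -17.4, 126.1] dist 239.0 ang 5.0
[ 513.4 -107.    30.2] [180.  -49.8 142.7] [ 0.9 -0.1  1.2]
```

View pics/c4.png

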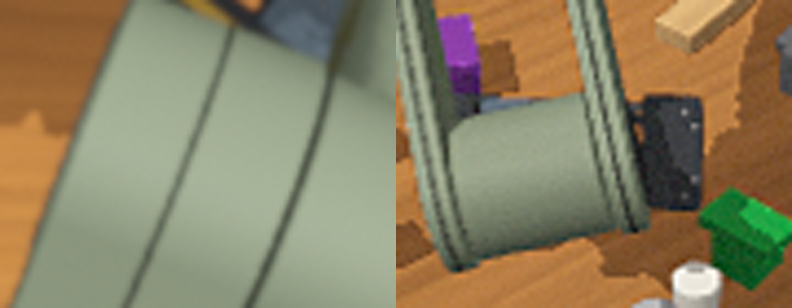

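In both views the arm hides the grasp, so nothing can be seen there. The pose is as planned with no contact force, so I'll close.

Call:
{"api": "carry_out", "payload": {"commands": [[0,0,0,0,0,0,-1],[0,0,0,0,0,0,-1],[0,0,0,0,0,0,-1],[0,0,0,0,0,0,-1],[0,0,0,0,0,0,-1],[0,0,0,0,0,0,-1]], "force": 40}}

```text
time_s: 10.9
ee_pos: [512.6, -107.3, 27.6]
ee_rot: [-179.9, -50.0, 142.5]
force: [0.2, -0.6, 0.4]
gripper_width: 59.8
gripper_force: 40.0
```

Run:
```python
from seq import *
plan([(p1+[0,0,150],Q1),([500,-60,200],tilt(-6,-96,0))])
plan([([500,-60,200],tilt(-6,-96,0)),(p2+[0,0,100],Q2),(p2+[0,0,3],Q2)],sv=False)
```

```text
[-0.0, 0.0, -0.0, 114.9, -0.1, -96.5] dist 150.0 ang 0.0
[-25.5, -45.4, 54.7, 156.4, 29.6, -81.6] dist 179.0 ang 76.0
[-0.0, 0.0, 0.0, 0.0, -0.0, -0.0] dist 0.0 ang 0.0
[-0.0, -40.0, 0.0, 9.8, -0.5, 88.0] dist 89.0 ang 40.0
[-0.0, -40.0, 0.0, 9.9, -0.4, 185.0] dist 185.0 ang 40.0
```

Gripped at 59.8 mm, which is the flange. Lifting and turning it.

Call:
{"api": "carry_out", "payload": {"commands": [[0,0,0,15,0,-13,-1],[0,0,0,40,0,-34,-1],[0,0,0,75,0,-63,-1],[0,0,0,114.9,0,-96.5,-1],[0,0,0,114.9,0,-96.5,-1],[-25.5,-45.4,54.7,156.4,29.6,-81.6,-1],[-25.5,-45.4,54.7,156.4,29.6,-81.6,-1],[-25.5,-45.4,54.7,156.4,29.6,-81.6,-1],[-25.5,-45.4,54.7,156.4,29.6,-81.6,-1],[-25.5,-45.4,54.7,156.4,29.6,-81.6,-1],[-25.5,-45.4,54.7,156.4,29.6,-81.6,-1],[-25.5,-45.4,54.7,156.4,29.6,-81.6,-1],[-25.5,-45.4,54.7,156.4,29.6,-81.6,-1],[-25.5,-45.4,54.7,156.4,29.6,-81.6,-1],[-25.5,-45.4,54.7,156.4,29.6,-81.6,-1],[-25.5,-45.4,54.7,156.4,29.6,-81.6,-1],[-25.5,-45.4,54.7,156.4,29.6,-81.6,-1],[-25.5,-45.4,54.7,156.4,29.6,-81.6,-1]]}}

```text
time_s: 12.7
ee_pos: [500.7, -61.1, 199.3]
ee_rot: [-179.9, -0.0, 84.0]
force: [0.1, -0.1, -2.6]
gripper_width: 59.2
gripper_force: 40.0
```

Call:
{"api": "carry_out", "payload": {"commands": [[0,-8,0,2,0,18,-1],[0,-16,0,4,0,36,-1],[0,-24,0,6,0,54,-1],[0,-32,0,8,0,72,-1],[0,-40,0,9.8,-0.5,88,-1],[0,-40,0,9.8,-0.5,110,-1],[0,-40,0,9.8,-0.5,135,-1],[0,-40,0,9.8,-0.5,155,-1],[0,-40,0,9.9,-0.4,170,-1],[0,-40,0,9.9,-0.4,175,-1],[0,-40,0,9.9,-0.4,175,-1],[0,-40,0,9.9,-0.4,175,-1]]}}

```text
time_s: 13.9
ee_pos: [501.6, -50.6, 25.5]
ee_rot: [180.0, 40.0, 84.0]
force: [-0.5, 0.1, -3.0]
gripper_width: 59.8
gripper_force: 40.0
```

Run:
```python
from seq import *
s=state(); print(s['ee_pos'],s['ee_rot'],s['force'],s['gripper_width'],p2,Q2.as_euler('xyz',degrees=True))
t=grab_frame("top"); s=grab_frame("scene")
a=cv2.resize(t[190:260,285:375],(396,308),interpolation=cv2.INTER_CUBIC); b=cv2.resize(s[150:240,250:365],(396,308),interpolation=cv2.INTER_CUBIC)
cv2.imwrite("pics/c5.png",cv2.cvtColor(np.hstack([a,b]),cv2.COLOR_RGB2BGR))
```

```text
[501.6 -50.6  25.5] [180.  40.  84.] [-0.5  0.1 -3. ] 59.759952135439406 [500.5 -50.2  11.9] [180.  40.  84.]
```

View pics/c5.png

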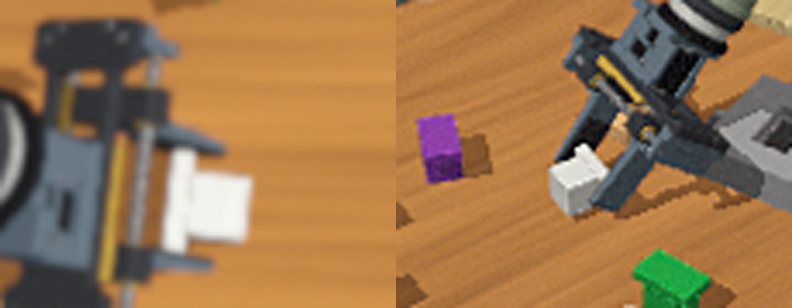

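The T-block hangs level, with its flange towards the gripper (top crop 180,200) and its stem towards -y. Lowering it.

Run:
```python
from seq import *
p,r=load(); save(p+r.apply([9.9,-.4,175]),r*R.from_rotvec([0,-40,0],degrees=True)); print(load()[0])
plan([(p2+[0,0,2],Q2),(p2,Q2),(p2-[0,0,.6],Q2)])
```

```text
[500.5 -50.2  25. ]
[-0.0, 0.0, 0.0, 7.0, 0.0, 8.5] dist 11.0 ang 0.0
[-0.0, 0.0, 0.0, 8.3, 0.0, 10.0] dist 13.0 ang 0.0
[-0.0, 0.0, 0.0, 8.7, 0.0, 10.5] dist 14.0 ang 0.0
```

Call:
{"api": "carry_out", "payload": {"commands": [[0,0,0,4,0,5,-1],[0,0,0,7,0,8.5,-1],[0,0,0,8.3,0,10,-1],[0,0,0,8.7,0,10.5,-1],[0,0,0,8.7,0,10.5,-1],[0,0,0,8.7,0,10.5,-1]]}}

```text
time_s: 14.6
ee_pos: [500.9, -50.7, 13.1]
ee_rot: [180.0, 40.1, 84.0]
force: [-1.8, 5.6, 10.9]
gripper_width: 59.4
gripper_force: 40.0
```

Call:
{"api": "carry_out", "payload": {"commands": [[0,0,0,-0.6,0,-0.8,-1],[0,0,0,-0.6,0,-0.8,1],[0,0,0,-0.6,0,-0.8,1],[0,0,0,-0.6,0,-0.8,1],[0,0,0,-0.6,0,-0.8,1],[0,0,0,-0.6,0,-0.8,1],[0,0,0,-0.6,0,-10,1],[0,0,0,-0.6,0,-30,1],[0,0,0,-0.6,0,-60,1],[0,0,0,-0.6,0,-100,1],[0,0,0,-0.6,0,-150,1],[0,0,0,-0.6,0,-200,1],[0,0,0,-0.6,0,-200,1]]}}

```text
time_s: 15.9
ee_pos: [517.7, 81.4, 169.6]
ee_rot: [179.3, 39.6, 83.8]
force: [0.6, -0.7, 0.4]
gripper_width: 91.0
gripper_force: 0.0
```

Run:
```python
from seq import *
p,r=load(); save(p+r.apply([-.6,0,-200]),r); print(load()[0])
t=grab_frame("top"); s=grab_frame("scene")
cv2.imwrite("pics/t2.png",cv2.cvtColor(t,cv2.COLOR_RGB2BGR)); cv2.imwrite("pics/s2.png",cv2.cvtColor(s,cv2.COLOR_RGB2BGR))
a=cv2.resize(t[190:260,285:375],(396,308),interpolation=cv2.INTER_CUBIC); b=cv2.resize(s[150:240,250:365],(396,308),interpolation=cv2.INTER_CUBIC)
cv2.imwrite("pics/c6.png",cv2.cvtColor(np.hstack([a,b]),cv2.COLOR_RGB2BGR))
W=lambda h:(h[...,1]<45)&(h[...,2]>185)
k=blob(t,(315,195,365,250),W); print(cv2.boundingRect(k),cv2.contourArea(k),rect("top",k,36))
print("expect",proj("top",[S+[0,0,18]]))
```

```text
[514.   77.2 164.9]
(322, 225, 19, 23) 262.5 ((502.8797607421875, -54.26006317138672), (57.47161102294922, 46.822757720947266), 0.18430712819099426)
expect [[331.3 237.1]]
```

View pics/c6.png

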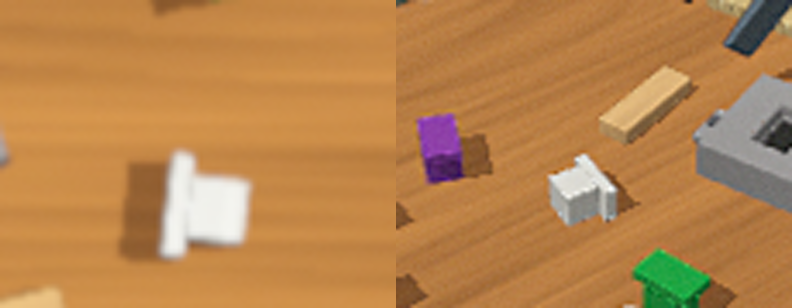

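The T-block is lying flat on its side, flange at crop (176,205) and stem to the right, as planned. Next I'll measure its angle and extents.

Run:
```python
from seq import *
t=cv2.cvtColor(cv2.imread("pics/t2.png"),cv2.COLOR_BGR2RGB)
x0,y0,x1,y1=312,215,352,255; f=8
c=cv2.resize(t[y0:y1,x0:x1],None,fx=f,fy=f,interpolation=cv2.INTER_CUBIC)
m=(cv2.cvtColor(c,cv2.COLOR_RGB2HSV)[...,1]<80)&(c[...,2]>130)
k=max(cv2.findContours(m.astype(np.uint8),cv2.RETR_EXTERNAL,cv2.CHAIN_APPROX_NONE)[0],key=cv2.contourArea)[:,0]
k=(k+.5)/f-.5+[x0,y0]
w=plane("top",k,36)[:,:2]
print(cv2.minAreaRect(w.astype(np.float32)))
for th in(-8,-6,-4,-2):
    e=hat(th)[:2]; n=hat(th+90)[:2]; a,b=w@e,w@n
    st=b<b.max()-26; fl=b>b.max()-9
    L=w[(b>b.max()-4)&(abs(a-(a.max()+a.min())/2)<20)]; l=np.polyfit(L@e,L@n,1)[0]
    S2=w[(b<b.min()+4)&(abs(a-a[st].mean())<12)]; l2=np.polyfit(S2@e,S2@n,1)[0]
    cx=(a[st].max()+a[st].min())/2; print(th,"flange dir",th+np.degrees(np.arctan(l)),"stem end dir",th+np.degrees(np.arctan(l2)),"stem w",np.ptp(a[st]),"fl w",np.ptp(a[fl]),"len",np.ptp(b),"centre stem",cx*e+(b.min()+23)*n,"flange c",((a[fl].max()+a[fl].min())/2*e+b.max()*n))
```

```text
((500.7413024902344, -55.40925598144531), (50.12784194946289, 63.96483612060547), 83.54393768310547)
-8 flange dir -6.004129282562097 stem end dir -5.426768480931016 stem w 40.776346834664196 fl w 63.92537925896124 len 50.69174239260187 centre stem [500.8 -57.7] flange c [503.8 -30.1]
-6 flange dir -5.982988681180949 stem end dir -5.257449970143433 stem w 40.561856305453944 fl w 63.96758743568188 len 50.14527435219988 centre stem [500.5 -57.4] flange c [503.5 -30.4]
-4 flange dir -5.9820008244905685 stem end dir -5.0544190994650835 stem w 40.815893689430766 fl w 63.931860960563654 len 50.64718666741773 centre stem [500.3 -57.5] flange c [503.3 -30. ]
-2 flange dir -5.955969267660494 stem end dir -5.002054183934053 stem w 41.08028909872604 fl w 63.77088018902032 len 51.91290230909158 centre stem [500. -58.] flange c [503.1 -29.1]
```

```bash
cat >> seq.py <<'E'
S=np.array([500.5,-55.3,18.]); o2=S-23*hat(84)   # measured lying block
B2=R.from_matrix(np.c_[np.cross(hat(-6),hat(84)),hat(-6),hat(84)])
Q3=tilt(-6,84,45); g3=o2+5*hat(84)+[0,0,9.5]; p3=g2t(g3,Q3); z3=Q3.as_matrix()[:,2]
r3R=Q3.inv()*B2; r3p=Q3.inv().apply(o2-p3)
Q4=tilt(-70,200,45); B4=Q4*r3R
J=np.array([562.2,144.3,0])
def place(h,c=J): return c+[0,0,26+h+46]-Q4.apply(r3p)   # TCP for flange face h above the pocket floor
E
python3 - <<'E'
from seq import *
print(B2.as_matrix(),B4.as_matrix(),p3,place(0))
q=state()['qpos']
for n,(a,b) in dict(dn=([505,-20,240],tilt(-6,84,0)),hov=(p3-90*z3,Q3),pk=(p3,Q3),up=(p3+[0,0,200],Q3),dn2=([530,50,240],tilt(-38,84-32,0)),dn3=([550,130,240],tilt(-70,20,0)),hovp=(place(80),Q4),pl=(place(0),Q4)).items():
    q,e=ik(np.array(a),b,q,P); print(n,q,round(e,2))
plan([([505,-20,240],tilt(-6,84,0)),(p3-90*z3,Q3)])
plan([(p3,Q3)])
E
```

```text
[[ 0.   1.   0.1]
 [ 0.  -0.1  1. ]
 [ 1.   0.   0. ]] [[ 0.9  0.3  0. ]
 [ 0.3 -0.9 -0. ]
 [ 0.   0.  -1. ]] [500.  -59.8  14.1] [558.5 143.   53.6]
dn [-3.6 11.1 95.8  0.  73.1  2.4] 0.0
hov [-38.6  33.1 103.7  38.   75.3 -53.4] 0.0
pk [-33.1  36.7 110.3  43.9  65.3 -57.7] 0.0
up [-33.1  21.5  99.9  39.2  84.6 -40.3] 0.0
dn2 [ 4.2 13.5 92.6 -0.  73.9 42.2] 0.0
dn3 [12.1 16.5 88.4  0.  75.1 82.1] 0.0
hovp [ 15.2  47.   64.   -3.7 113.9  85.1] 0.0
pl [ 15.2  50.9  67.8  -3.5 106.2  85.6] 0.0
[-0.0, 40.0, 0.0, -123.0, 1.2, 5.2] dist 123.0 ang 40.0
[-0.0, 85.0, 0.0, -98.1, 0.5, 196.2] dist 219.0 ang 85.0
[-0.0, 0.0, -0.0, -0.0, 0.0, 90.0] dist 90.0 ang 0.0
```

Call:
{"api": "carry_out", "payload": {"commands": [[0,40,0,-123,1.2,5.2,1],[0,40,0,-123,1.2,5.2,1],[0,40,0,-123,1.2,5.2,1],[0,40,0,-123,1.2,5.2,1],[0,40,0,-123,1.2,5.2,1],[0,40,0,-123,1.2,5.2,1],[0,85,0,-98.1,0.5,140,1],[0,85,0,-98.1,0.5,140,1],[0,85,0,-98.1,0.5,140,1],[0,85,0,-98.1,0.5,140,1],[0,85,0,-98.1,0.5,140,1],[0,85,0,-98.1,0.5,140,1],[0,85,0,-98.1,0.5,140,1],[0,85,0,-98.1,0.5,196.2,1],[0,85,0,-98.1,0.5,196.2,1],[0,85,0,-98.1,0.5,196.2,1],[0,85,0,-98.1,0.5,196.2,1]]}}

```text
time_s: 17.7
ee_pos: [494.1, -122.0, 78.9]
ee_rot: [180.0, -44.9, 84.1]
force: [-0.4, -0.4, 0.4]
gripper_width: 91.5
gripper_force: 0.0
```

Run:
```python
from seq import *
s=state(); print(s['ee_pos'],s['ee_rot'],s['force'],p3-90*z3,Q3.as_euler('xyz',degrees=True),s['qpos'])
```

```text
[ 494.1 -122.    78.9] [180.  -44.9  84.1] [-0.4 -0.4  0.4] [ 493.4 -123.1   77.7] [180. -45.  84.] [-38.4  33.  103.6  38.   75.3 -53.2]
```

Next: approach and close.

Call:
{"api": "carry_out", "payload": {"commands": [[0,0,0,0,0,25,1],[0,0,0,0,0,50,1],[0,0,0,0,0,70,1],[0,0,0,0,0,83,1],[0,0,0,0,0,90,1],[0,0,0,0,0,90,1],[0,0,0,0,0,90,1],[0,0,0,0,0,90,-1],[0,0,0,0,0,90,-1],[0,0,0,0,0,90,-1],[0,0,0,0,0,90,-1],[0,0,0,0,0,90,-1],[0,0,0,0,0,90,-1],[0,0,0,0,0,90,-1],[0,0,0,0,0,90,-1]]}}

```text
time_s: 19.2
ee_pos: [500.3, -60.1, 14.0]
ee_rot: [-179.9, -45.0, 84.0]
force: [0.2, 0.0, 1.2]
gripper_width: 35.8
gripper_force: 40.0
```

Run:
```python
from seq import *
s=state(); print(s['ee_pos'],p3,s['force'])
plan([(p3+[0,0,200],Q3)])
plan([([530,50,240],tilt(-38,84-32,0)),([550,130,240],tilt(-70,20,0))])
plan([(place(80),Q4)])
print(load()[0])
```

```text
[500.3 -60.1  14. ] [500.  -59.8  14.1] [0.2 0.  1.2]
[-0.0, 0.0, -0.0, 141.4, -0.1, -141.5] dist 200.0 ang 0.0
[-12.6, -43.8, 30.3, 97.8, 18.3, 61.1] dist 117.0 ang 55.0
[-25.1, -40.1, 60.5, 155.6, 29.8, 118.8] dist 198.0 ang 77.0
[0.0, -45.0, 0.0, 12.5, -9.2, 106.5] dist 108.0 ang 45.0
[558.6 142.9 133.5]
```

Call:
{"api": "carry_out", "payload": {"commands": [[0,0,0,10,0,-10,-1],[0,0,0,35,0,-35,-1],[0,0,0,70,0,-70,-1],[0,0,0,105,0,-105,-1],[0,0,0,141.4,0,-141.5,-1],[0,0,0,141.4,0,-141.5,-1],[0,0,0,141.4,0,-141.5,-1]]}}

```text
time_s: 19.9
ee_pos: [500.4, -60.5, 215.1]
ee_rot: [179.8, -44.8, 84.1]
force: [-0.3, -0.4, -2.4]
gripper_width: 35.8
gripper_force: 40.0
```

Call:
{"api": "carry_out", "payload": {"commands": [[-12.6,-43.8,30.3,97.8,18.3,61.1,-1],[-12.6,-43.8,30.3,97.8,18.3,61.1,-1],[-12.6,-43.8,30.3,97.8,18.3,61.1,-1],[-12.6,-43.8,30.3,97.8,18.3,61.1,-1],[-12.6,-43.8,30.3,97.8,18.3,61.1,-1],[-12.6,-43.8,30.3,97.8,18.3,61.1,-1],[-25.1,-40.1,60.5,155.6,29.8,118.8,-1],[-25.1,-40.1,60.5,155.6,29.8,118.8,-1],[-25.1,-40.1,60.5,155.6,29.8,118.8,-1],[-25.1,-40.1,60.5,155.6,29.8,118.8,-1],[-25.1,-40.1,60.5,155.6,29.8,118.8,-1],[-25.1,-40.1,60.5,155.6,29.8,118.8,-1],[-25.1,-40.1,60.5,155.6,29.8,118.8,-1],[-25.1,-40.1,60.5,155.6,29.8,118.8,-1]]}}

```text
time_s: 21.3
ee_pos: [549.9, 129.4, 239.0]
ee_rot: [-180.0, 0.1, 20.1]
force: [-0.0, 0.2, -2.3]
gripper_width: 35.8
gripper_force: 40.0
```

Call:
{"api": "carry_out", "payload": {"commands": [[0,-8,0,2,-2,10,-1],[0,-16,0,5,-4,30,-1],[0,-24,0,8,-6,50,-1],[0,-32,0,10,-8,70,-1],[0,-40,0,12,-9,90,-1],[0,-45,0,12.5,-9.2,106.5,-1],[0,-45,0,12.5,-9.2,106.5,-1],[0,-45,0,12.5,-9.2,106.5,-1],[0,-45,0,12.5,-9.2,106.5,-1],[0,-45,0,12.5,-9.2,106.5,-1]]}}

```text
time_s: 22.3
ee_pos: [559.4, 142.5, 136.4]
ee_rot: [180.0, 44.7, 20.0]
force: [0.5, -1.1, -1.4]
gripper_width: 36.1
gripper_force: 40.0
```

Run:
```python
from seq import *
s=state(); print(s['ee_pos'],s['ee_rot'],load()[0],Q4.as_euler('xyz',degrees=True),s['force'],s['gripper_width'])
t=grab_frame("top"); s=grab_frame("scene")
cv2.imwrite("pics/t3.png",cv2.cvtColor(t,cv2.COLOR_RGB2BGR)); cv2.imwrite("pics/s3.png",cv2.cvtColor(s,cv2.COLOR_RGB2BGR))
a=cv2.resize(t[165:255,205:320],(396,308),interpolation=cv2.INTER_CUBIC); b=cv2.resize(s[120:222,310:440],(396,308),interpolation=cv2.INTER_CUBIC)
cv2.imwrite("pics/c7.png",cv2.cvtColor(np.hstack([a,b]),cv2.COLOR_RGB2BGR))
```

```text
[559.4 142.5 136.4] [180.   44.7  20. ] [558.6 142.9 133.5] [180.  45.  20.] [ 0.5 -1.1 -1.4] 36.099832248380196
```

View pics/c7.png

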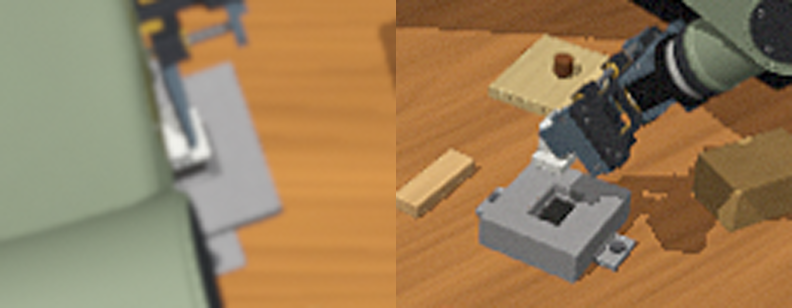

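The T-block hovers stem up over the pocket. The arm hides much of it in the top view, but the flange's near corner shows at about top (266,212). Lowering to just above the jig to compare that corner with the prediction.

Run:
```python
from seq import *
plan([(place(17),Q4)])
```

```text
[0.0, 0.0, 0.0, 44.5, -0.0, 44.6] dist 63.0 ang 0.0
```

Call:
{"api": "carry_out", "payload": {"commands": [[0,0,0,-15,0,15,-1],[0,0,0,-30,0,30,-1],[0,0,0,-44.5,0,44.5,-1],[0,0,0,-44.5,0,44.5,-1],[0,0,0,-44.5,0,44.5,-1],[0,0,0,-44.5,0,44.5,-1]]}}

```text
time_s: 23.0
ee_pos: [500.9, 121.3, 133.8]
ee_rot: [180.0, 44.9, 20.0]
force: [0.4, -0.5, -2.2]
gripper_width: 35.9
gripper_force: 40.0
```

I guessed that sign before the script's answer came, so the arm moved sideways in free air at z 134, which is harmless. Going back to the hover point, then straight down.

Call:
{"api": "carry_out", "payload": {"commands": [[0,0,0,22,0,-22,-1],[0,0,0,44.5,0,-44.5,-1],[0,0,0,44.5,0,-44.5,-1],[0,0,0,60,0,-29,-1],[0,0,0,75,0,-14,-1],[0,0,0,89,0,0,-1],[0,0,0,89,0,0,-1],[0,0,0,89,0,0,-1],[0,0,0,89,0,0,-1],[0,0,0,89,0,0,-1]]}}

```text
time_s: 24.0
ee_pos: [559.6, 142.7, 71.7]
ee_rot: [180.0, 44.9, 20.0]
force: [0.2, 0.0, -2.6]
gripper_width: 35.4
gripper_force: 40.0
```

Run:
```python
from seq import *
s=state(); print(s['ee_pos'],s['ee_rot'],place(17),s['force'],s['gripper_width'])
t=grab_frame("top"); sc=grab_frame("scene")
cv2.imwrite("pics/t4.png",cv2.cvtColor(t,cv2.COLOR_RGB2BGR)); cv2.imwrite("pics/s4.png",cv2.cvtColor(sc,cv2.COLOR_RGB2BGR))
c=s['ee_pos']-place(17)+J
x,y=hat(20),hat(110)
for h in (43,55):
    print(h,"flange corners top/scene"); 
    for sx in(-1,1):
        for sy in(-1,1):
            w=c+[0,0,h-c[2]]+18*sx*x+30*sy*y; print(sx,sy,proj("top",[w])[0],proj("scene",[w])[0])
print("jig corners z40"); 
for sx in(-1,1):
    for sy in(-1,1):
        w=J+[0,0,40]+60*sx*x+65*sy*y; print(sx,sy,proj("top",[w])[0],proj("scene",[w])[0])
G=cv2.cvtColor(t,cv2.COLOR_RGB2GRAY); print("top rows 204-222, cols 256-282"); print(G[204:222,256:280])
G=cv2.cvtColor(sc,cv2.COLOR_RGB2GRAY); print("scene rows 178-198, cols 348-376"); print(G[176:200,348:376])
```

```text
[559.6 142.7  71.7] [180.   44.9  20. ] [558.5 143.   70.6] [ 0.2  0.  -2.6] 35.44697384826661
43 flange corners top/scene
-1 -1 [268.2 214.3] [353.  189.5]
-1 1 [246.2 221.9] [361.8 180. ]
1 -1 [263.9 201.4] [362.4 193.4]
1 1 [241.9 208.9] [371.1 183.6]
55 flange corners top/scene
-1 -1 [267.8 213.7] [353.1 186.7]
-1 1 [245.5 221.3] [362.  177.2]
1 -1 [263.4 200.6] [362.7 190.6]
1 1 [241.2 208.2] [371.4 180.9]
jig corners z40
-1 -1 [286.2 225.6] [336.5 191.2]
-1 1 [238.3 242.2] [356.1 171. ]
1 -1 [271.5 182.9] [368.3 204.5]
1 1 [224.2 198.8] [386.7 183. ]
top rows 204-222, cols 256-282
[[191 184 171 138 103 106 126 170 201 192 173 172 174 174 174 173 173 174
  174 174 175 174 169 159]
 [208 193 178 154 111 102 116 151 192 202 178 172 174 174 173 173 173 173
  174 174 174 174 171 160]
 [223 209 190 168 125  98 111 147 192 211 185 171 174 174 173 173 173 174
  174 173 174 174 171 165]
 [225 219 205 186 156 112 106 136 187 214 196 174 173 174 174 173 174 174
  173 173 172 174 173 169]
 [203 208 215 212 194 143 104 126 174 211 208 179 172 174 175 174 174 173
  173 173 173 173 173 170]
 
[... 3454 characters left out ...]
154 152 151 150 154 152 152 151 154 155 157 157 151 119  61  64 148 158
  153 152 153 154 154 154 119  66  63 103]
 [153 154 153 153 153 149 151 152 150 152 155 157 159 153 147 151 158 155
  156 152 156 152 150 154 154 125 148 160]
 [125 146 155 156 154 152 153 154 151 152 151 153 153 153 158 154 154 153
  151 150 152 153 154 156 155 152 159 164]
 [112 112 128 147 156 154 157 154 155 150 154 152 155 152 151 155 154 155
  151 152 152 154 152 152 156 160 163 118]
 [104 108 113 118 119 122 147 157 155 156 153 152 152 150 151 149 152 152
  152 153 152 153 153 154 157 163 137  85]
 [112 112 111 110 109 109 116 126 149 160 159 158 152 154 152 152 151 153
  151 153 152 155 160 154 159 133  91  71]]
```

Run:
```python
from seq import *
t=cv2.imread("pics/t4.png"); t1=cv2.imread("pics/t1.png")
G=cv2.cvtColor(t,cv2.COLOR_BGR2GRAY).astype(float); G1=cv2.cvtColor(t1,cv2.COLOR_BGR2GRAY).astype(float)
np.set_printoptions(precision=0,suppress=True,linewidth=200)
print(G[200:216:3,272:292]); print("sat",cv2.cvtColor(t,cv2.COLOR_BGR2HSV)[200:216:3,272:292,1])
x,y=hat(20),hat(110); c=J+state()['ee_pos']-place(17)
# profiles along jig -y at height z through point with x-offset; resample by projection
def prof(I,c,xo,z,s):
    w=np.array([c*[1,1,0]+[0,0,z]+xo*x-v*y for v in s]); uv=proj("top",w).astype(np.float32)
    return cv2.remap(I.astype(np.float32),uv[:,:1].copy(),uv[:,1:].copy(),cv2.INTER_LINEAR)[:,0]
s=np.arange(20,84,1.0)
print("block (z55), jig z40 in t4"); 
for xo in(-12,-8,-4): print(xo,prof(G,c,xo,55,np.arange(22,40)))
print("s=56..75"); 
for xo in(-30,-10,10,30): print(xo,prof(G,J,xo,40,np.arange(56,76)))
print("t1: pocket walls -y side s 24..40, +y side"); 
for xo in(-12,-4,4,12): print(xo,prof(G1,J,xo,40,np.arange(22,42)),"|",prof(G1,J,xo,40,-np.arange(22,42)))
print("t1 jig edges +-y");
for xo in(-30,0,30): print(xo,prof(G1,J,xo,40,np.arange(56,76)),"|",prof(G1,J,xo,40,-np.arange(56,76)))
```

```text
[[174. 174. 174. 174. 173. 169. 158. 150. 148. 148. 148. 147. 147. 148. 148. 147. 146. 145. 145. 146.]
 [174. 174. 174. 174. 174. 172. 166. 155. 148. 147. 148. 148. 147. 147. 147. 147. 147. 149. 149. 148.]
 [173. 174. 174. 173. 174. 174. 171. 165. 149. 142. 141. 142. 141. 141. 141. 140. 142. 141. 141. 141.]
 [174. 173. 172. 173. 174. 174. 174. 172. 167. 154. 150. 150. 150. 150. 150. 150. 150. 150. 150. 150.]
 [173. 173. 173. 173. 174. 174. 173. 172. 172. 168. 160. 156. 155. 155. 156. 155. 155. 155. 155. 156.]
 [172. 172. 172. 173. 174. 174. 173. 173. 172. 173. 172. 168. 162. 159. 159. 160. 160. 160. 161. 160.]]
sat [[  3   3   3   1   6  36 102 154 165 166 163 164 164 162 165 167 167 169 168 165]
 [  3   3   1   1   3   6  30  97 152 164 164 165 166 166 167 167 167 164 164 164]
 [  1   3   3   3   3   3   6  25  88 149 166 166 164 164 167 167 166 167 166 167]
 [  1   0   1   1   0   1   3   4  26  90 151 165 166 165 166 166 166 165 165 165]
 [  1   1   0   1   3   3   1   1   6  30  93 148 164 164 164 163 164 164 164 164]
 [  1   1   1   1   1   1   1   0   1   6  31  88 144 163 165 
[... 1588 characters left out ...]
 158. 160. 162. 164. 166. 166. 167. 167. 167. 168. 168.]
t1 jig edges +-y
-30 [167. 167. 167. 167. 167. 168. 168. 167. 166. 164. 162. 160. 157. 155. 154. 153. 152. 152. 152. 151.] | [172. 172. 172. 172. 171. 169. 166. 159. 151. 142. 131. 120. 114. 109. 106. 105. 104. 104. 104. 104.]
0 [168. 168. 168. 168. 168. 167. 165. 163. 159. 155. 150. 146. 143. 141. 141. 141. 142. 142. 143. 143.] | [170. 169. 169. 169. 169. 167. 164. 160. 151. 141. 131. 121. 112. 107. 104. 101. 100. 100.  99.  99.]
30 [167. 168. 168. 168. 168. 168. 167. 165. 162. 158. 153. 148. 145. 143. 141. 140. 140. 140. 140. 140.] | [170. 169. 169. 169. 168. 167. 164. 159. 154. 145. 135. 124. 118. 112. 107. 106. 104. 104. 103. 103.]
```

The jig edges confirm its centre. The T-block sits about 1 mm off in the jig's x and y, so I'll correct it, let it settle, and check the reading before inserting.

Run:
```python
from seq import *
p,r=load(); print(p)
plan([(p-0.5*hat(20)+0.9*hat(110)-[0,0,1],Q4)])
```

```text
[558.5 142.9  70.5]
[0.0, 0.0, 0.0, 0.4, -0.9, 1.1] dist 1.0 ang 0.0
```

Call:
{"api": "carry_out", "payload": {"commands": [[0,0,0,0.4,-0.9,1.1,-1],[0,0,0,0.4,-0.9,1.1,-1],[0,0,0,0.4,-0.9,1.1,-1],[0,0,0,0.4,-0.9,1.1,-1],[0,0,0,0.4,-0.9,1.1,-1]]}}

```text
time_s: 24.6
ee_pos: [558.3, 143.2, 69.4]
ee_rot: [180.0, 45.0, 20.0]
force: [-0.2, 0.1, -1.4]
gripper_width: 36.1
gripper_force: 40.0
```

Run:
```python
from seq import *
s=state(); d=s['ee_pos']-place(16); print(s['ee_pos'],s['ee_rot'],"dx,dy,dz jig",d@hat(20),d@hat(110),d[2],s['force'])
save(place(16)+[d@hat(20)*0,0,0],Q4)
p,r=load()
print("down 1mm in tool:",r.inv().apply([0,0,-1]))
```

```text
[558.3 143.2  69.4] [180.  45.  20.] dx,dy,dz jig -0.08586638089434014 0.34575505119456024 -0.14100196051775526 [-0.2  0.1 -1.4]
down 1mm in tool: [0.7 0.  0.7]
```

Call:
{"api": "carry_out", "payload": {"commands": [[0,0,0,1.1,0,1.1,-1],[0,0,0,2.1,0,2.1,-1],[0,0,0,3.2,0,3.2,-1],[0,0,0,3.2,0,3.2,-1],[0,0,0,3.2,0,3.2,-1]]}}

```text
time_s: 25.1
ee_pos: [558.2, 143.3, 64.9]
ee_rot: [180.0, 45.0, 20.0]
force: [-0.3, 0.3, -1.8]
gripper_width: 35.7
gripper_force: 40.0
```

Call:
{"api": "carry_out", "payload": {"commands": [[0,0,0,1.2,0,1.2,-1],[0,0,0,2.4,0,2.4,-1],[0,0,0,3.6,0,3.6,-1],[0,0,0,4.3,0,4.3,-1],[0,0,0,5,0,5,-1],[0,0,0,5.7,0,5.7,-1],[0,0,0,6.4,0,6.4,-1],[0,0,0,6.4,0,6.4,-1],[0,0,0,6.4,0,6.4,-1]]}}

```text
time_s: 26.0
ee_pos: [558.2, 143.2, 56.2]
ee_rot: [180.0, 45.0, 20.0]
force: [-0.2, -0.4, 4.0]
gripper_width: 35.7
gripper_force: 40.0
```

Call:
{"api": "carry_out", "payload": {"commands": [[0,0,0,0.5,0,0.5,-1],[0,0,0,1,0,1,-1],[0,0,0,1.5,0,1.5,-1],[0,0,0,1.8,0,1.8,-1],[0,0,0,1.8,0,1.8,-1],[0,0,0,1.8,0,1.8,-1]]}}

```text
time_s: 26.6
ee_pos: [558.2, 143.3, 54.1]
ee_rot: [180.0, 45.0, 20.0]
force: [1.0, 0.3, 6.3]
gripper_width: 35.9
gripper_force: 40.0
```

Call:
{"api": "carry_out", "payload": {"commands": [[0,0,0,0,0,0,1],[0,0,0,0,0,0,1],[0,0,0,0,0,0,1],[0,0,0,0,0,0,1],[0,0,0,0,0,0,1],[0,0,0,0,0,-15,1],[0,0,0,0,0,-40,1],[0,0,0,0,0,-80,1],[0,0,0,0,0,-120,1],[0,0,0,0,0,-160,-1],[0,0,0,0,0,-160,-1],[0,0,0,0,0,-160,-1]]}}

```text
time_s: 27.8
ee_pos: [665.0, 182.1, 165.7]
ee_rot: [180.0, 45.0, 20.0]
force: [0.2, -0.4, 0.3]
gripper_width: 69.9
gripper_force: 0.0
```

Run:
```python
from seq import *
s=state(); print(s['ee_pos'],s['ee_rot'],s['qpos'])
p=place(0)-[0,0,0]-160*Q4.as_matrix()[:,2]; print(p)
save(p,Q4)
D=tilt(-70,200,0)
plan([(J+[0,0,160],D),(J+[0,0,90],D)])
```

```text
[665.  182.1 165.7] [180.  45.  20.] [ 15.8  59.5  32.2  -4.1 133.1  84.2]
[664.8 181.6 166.7]
[-0.0, 45.0, 0.0, -72.5, 0.0, 82.0] dist 109.0 ang 45.0
[-0.0, 45.0, 0.0, -23.0, 0.0, 131.5] dist 133.0 ang 45.0
```

Call:
{"api": "carry_out", "payload": {"commands": [[0,45,0,-72.5,0,82,-1],[0,45,0,-72.5,0,82,-1],[0,45,0,-72.5,0,82,-1],[0,45,0,-72.5,0,82,-1],[0,45,0,-72.5,0,82,-1],[0,45,0,-72.5,0,82,-1],[0,45,0,-72.5,0,82,-1],[0,45,0,-72.5,0,82,-1],[0,45,0,-72.5,0,82,-1],[0,45,0,-50,0,104.5,-1],[0,45,0,-23,0,131.5,-1],[0,45,0,-23,0,131.5,-1],[0,45,0,-23,0,131.5,-1]]}}

```text
time_s: 29.1
ee_pos: [562.0, 144.7, 88.9]
ee_rot: [-180.0, 0.2, 20.0]
force: [0.7, 0.0, 0.8]
gripper_width: 0.3
gripper_force: 0.0
```

Call:
{"api": "carry_out", "payload": {"commands": [[0,0,0,0,0,8,-1],[0,0,0,0,0,14,-1],[0,0,0,0,0,16,-1],[0,0,0,0,0,17,-1],[0,0,0,0,0,18,-1],[0,0,0,0,0,18,-1],[0,0,0,0,0,18,-1]]}}

```text
time_s: 29.8
ee_pos: [562.2, 144.6, 72.3]
ee_rot: [180.0, -0.1, 20.0]
force: [-0.8, -0.5, 2.6]
gripper_width: 0.5
gripper_force: 1.4
```

Contact at about 72. Pressing gently in small steps until it is firm.

Call:
{"api": "carry_out", "payload": {"commands": [[0,0,0,0,0,0.5,-1],[0,0,0,0,0,1,-1],[0,0,0,0,0,1,-1],[0,0,0,0,0,1,-1]]}}

```text
time_s: 30.2
ee_pos: [562.2, 144.7, 72.3]
ee_rot: [180.0, -0.1, 20.0]
force: [-1.9, -0.8, 9.8]
gripper_width: -0.2
gripper_force: 4.5
```

Call:
{"api": "carry_out", "payload": {"commands": [[0,0,0,0,0,0.5,-1],[0,0,0,0,0,1,-1],[0,0,0,0,0,1,-1],[0,0,0,0,0,1,-1]]}}

```text
time_s: 30.6
ee_pos: [562.2, 144.7, 72.3]
ee_rot: [180.0, -0.1, 20.0]
force: [-4.7, -1.4, 14.6]
gripper_width: 0.3
gripper_force: 7.3
```

Call:
{"api": "carry_out", "payload": {"commands": [[0,0,0,0,0,0.6,-1],[0,0,0,0,0,1,-1],[0,0,0,0,0,1,-1]]}}

```text
time_s: 30.9
ee_pos: [562.3, 144.7, 72.2]
ee_rot: [180.0, -0.1, 20.0]
force: [-6.2, -0.9, 19.8]
gripper_width: 0.5
gripper_force: 10.1
```

Call:
{"api": "carry_out", "payload": {"commands": [[0,0,0,0,0,-3,-1],[0,0,0,0,0,-20,-1],[0,0,0,0,0,-60,-1],[0,0,0,0,0,-110,-1],[0,0,0,0,0,-160,-1],[0,0,0,0,0,-200,-1],[0,0,0,-100,0,-240,-1],[0,0,0,-150,0,-240,-1],[0,0,0,-200,0,-240,-1],[0,0,0,-200,0,-240,-1],[0,0,0,-200,0,-240,-1],[0,0,0,-200,0,-240,-1]]}}

```text
time_s: 32.1
ee_pos: [373.4, 75.9, 309.4]
ee_rot: [180.0, -0.1, 20.0]
force: [0.7, -0.1, 0.6]
gripper_width: 0.2
gripper_force: 0.0
```

Run:
```python
from seq import *
t=grab_frame("top"); s=grab_frame("scene"); print(state()['ee_pos'])
cv2.imwrite("pics/t5.png",cv2.cvtColor(t,cv2.COLOR_RGB2BGR)); cv2.imwrite("pics/s5.png",cv2.cvtColor(s,cv2.COLOR_RGB2BGR))
a=cv2.resize(t[160:340,140:340],(396,356),interpolation=cv2.INTER_CUBIC); b=cv2.resize(s[145:226,310:400],(396,356),interpolation=cv2.INTER_CUBIC)
cv2.imwrite("pics/c8.png",cv2.cvtColor(np.hstack([a,b]),cv2.COLOR_RGB2BGR))
k=blob(t,(235,190,285,235),lambda h:(h[...,1]<40)&(h[...,2]>205)); print("stem top z72",rect("top",k,72))
```

```text
[375.   76.4 308.7]
stem top z72 ((563.6993408203125, 137.3146514892578), (36.83707809448242, 50.63981246948242), 12.265793800354004)
```

View pics/c8.png

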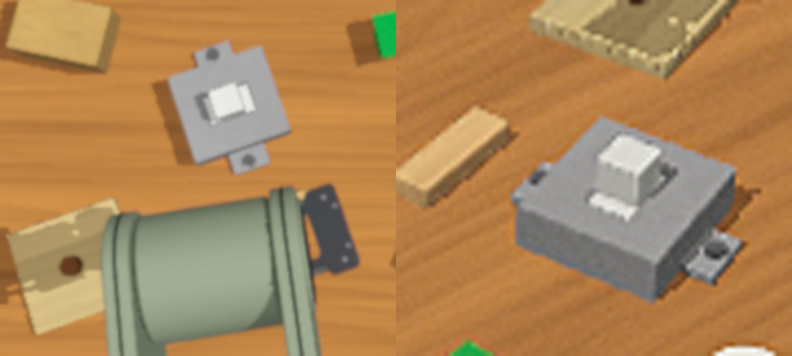

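The T-block is in the pocket with its stem up, at top crop (230,100) and scene crop (632,165). It stayed at 72 mm under 20 N, so the flange is home. The cover lies flat on the bench with its knob up. Handing in.

```bash
python3 -c "
from workcell import workorder
print(workorder.job_done())"
```

```text
the job is handed in; nothing more can be done
None
```

The job is handed in: the cover lies flat on the bench, knob up, and the T-block sits stem up in the jig's pocket with its flange pressed home; it did not move further under about 20 N, and the arm's clock read about 32 s of the 72 s allowed.

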